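Bring up the bench laser and hold its shutter open

TASK

Start the laser: with closed fingers, push down the raised end of the rocker on the power supply so that it tips fully over, then press the large round enable button on the interlock box until it is fully home (it stays down), then press the bar key on the shutter hand control fully down and finish while still holding it down there. Only touch and press: do not lift or shift the hand control, leave the small round button alone and do not disturb the lens, screwdriver or case.

Things in the scene. Friction and masses are not known exactly. Their poses are not given: they have to be found in the camera images.
- supply: laser power supply, a fixed painted-grey metal box 140 x 120 x 60 mm (its x, y, z) with one large black rocker in the middle of its lid. Origin at the centre of its underside, on the bench; z up. The rocker's hinge runs along the box's y axis, 68 mm above the bench at the centre of the lid. A bare steel bezel round the rocker stands 5 mm above the lid (65 mm above the bench)
- rocker (a joint): angle of the rocker in rad: 0 = off (its +x end, the end with a thin light line, stands high), 0.36 = fully tipped over to on (the +x end low). Off it starts between 0 and 0.05. It is a flat see-saw plate 60 mm long (box x) and 30 mm wide, its face 7 mm above the hinge. It stays where it is left, and turns against friction of 0.03 N m (2 to 4 N pressed well out towards the end)
- rocker_high_end (a point): point on the rocker's face near its raised end, 23 mm from the hinge (7 mm short of the end), about 79 mm above the bench when off and 71 mm when fully on: the place to press down. It moves with the rocker; its z axis is the box's, up, when off
- interlock: interlock box, a fixed pale bare-metal box 110 x 130 x 55 mm (its x, y, z) with two round black push buttons on its lid, a large one at y = +30 mm and a small one at y = -34 mm. Origin at the centre of its underside, on the bench; z up
- enable (a joint): travel of the large enable button in m: 0 = up, 0.007 = fully home. It latches: it stays where it is pushed to, resisting with about 3 N (5 to 6 N when pushed briskly)
- enable_top (a point): centre of the top of the large enable button, 40 mm in diameter, 79 mm above the bench when up, 72 mm when home; its steel collar, 54 mm in diameter, ends 65 mm above the bench
- lamptest (a joint): travel of the small lamp-test button in m: 0 = up, 0.005 = down; springs back. Not to be pressed
- lamptest_top (a point): centre of the top of the small lamp-test button, 18 mm in diameter, 77 mm above the bench, 64 mm from the enable button; to be left alone
- pendant: shutter hand control, a loose grey plastic box 120 x 64 x 38 mm (its x, y, z), about 0.7 kg, lying flat on the bench with one black bar key in the middle of its top. Origin at the centre of its underside; z up. Must stay where it lies
- key (a joint): travel of the shutter key in m: 0 = up, 0.006 = fully down. A spring pushes it up: 1.5 N to start, about 5 N when fully down; it rises as soon as it is let go
- key_top (a point): centre of the top of the shutter key, a bar 52 x 24 mm (long along the hand control's x), 52 mm above the bench when up, 46 mm when down; the thin steel frame round it ends 41 mm above the bench
- lens: bystander: a lens in a black ring 42 mm across on a steel post with a round foot 52 mm across, 110 mm tall in all, loose. Origin at the centre of its underside
- driver: bystander: a screwdriver 160 mm long lying on the bench along its x axis, loose. Origin at its underside
- case: bystander: a pale plastic optics case with a round dark-blue inlay, 55 x 55 x 22 mm, loose. Origin at the centre of its underside
Mind the look-alikes: they are no part of the job. Leave any green or red look-alike of the pendant alone.

How it is judged:
By the outcome, as a careful person would: the job done as asked, in the order asked, and still so for the second after the job is handed in, while the arm keeps its last pose, push and grip.
It also fails if it takes over 42 s, if anything falls off the work surface, if the arm or the gripper's body presses on something with over 40 N, if the wrist force passes 120 N, or if a joint passes its speed limit or range.

ROBOT

A 6-joint arm with a two-finger parallel gripper is mounted at the origin on the work surface. World frame = base frame: x ahead of the robot, y to its left, z up, the work surface at z = 0. Lengths are in m, angles in rad, forces in N, time in s.
With the tool pointing down it reaches from about 0.25 to 0.8 m from the base axis. Payload 3.9 kg.
Tool frame: the origin (TCP) lies at the very end of the fingers, on their centre line; the grasp point (between the pads) lies 19 mm behind it (hold_point_z is the distance from the TCP to the grasp point, in m); z points along the fingers, y is the line along which they close (so a half turn about z gives the same grasp; the last joint's range is limited). The gripper opens to 85 mm and grips with 20 to 120 N. Pads are 22 mm wide; open, the fingers measure 114 mm over their backs; the gripper's body (76 mm by 85 mm) begins 54 mm behind the grasp point. The pads swing forward as they close: fully open they stand 13 mm farther back than shut.
Start: joints at [-1.182, 0.26, -0.138, 1.173, 0, 1.571], TCP at [0.199, -0.486, 0.231] pointing down, gripper open.
Joint ranges: [-2.78, 2.78], [-0.83, 1.72], [-1.28, 1.37], [-1.9, 2.12], [-1.57, 1.48], [-3.14, 3.14]. Speed limits (rad/s): [2.57, 2.57, 3.14, 3.14, 3.14, 3.14].

INTERFACE

Orientations are given as a unit quaternion [x, y, z, w].
In Python, from cell import * gives the robot as it stands. The module is installed in compiled form; this text tells all that it offers.
- The arm moves only by the shell command python3 -m jog 'ROWS'. ROWS is JSON, a list of rows, each a list of 7 numbers: the turn, a rotation vector about the world's x, y, z in rad, then the shift along the world's x, y, z in mm, then the closure in counts, from 0 (fully open) to 255 (shut). A call has 1 to 20 rows; each row shifts and turns the commanded pose from where the row before left it; what a row does not reach is not made up. A row lasts 1/10 s, in which the tool goes at most 50 mm and 8.59 degrees, less where a joint would pass 70% of its speed; a pose out of reach is approached as far as the arm can. A call is refused whole if a number of a shift passes 50 or a number of a turn 0.15, either way. A call with a gripper value outside its range is refused whole. The fingers move at their own pace and stop on an object; the grip force is fixed at half the most. Time passes only in rows, so rows that do not move let the fingers close. It gives the time, the measured TCP pose, the force, the opening and the grip force at its end, in the units of the state.
- read_state(): the state, without advancing time (a new reading comes with each control period).
- camera(name): name is "scene" or "top" or "wrist"; returns a dict with "color" (420x560x3 uint8, blue, green, red), "fov_y" (degrees; the focal length in pixels is half the picture's height over the tangent of half this angle, whatever the lens; pixels are square), "cx", "cy" (the principal point, pixels), "rvec" (rotation vector, rad) and "tvec" (3), from world to camera coordinates, as OpenCV has them. Camera axes: x right, y down, z forward; pixel columns grow to the right and rows downward; lengths in m; the calibration is good to about 2 mm. A picture is of the moment at which its call begins. There is no depth.
- close_job(): hands the job in; it is judged then, once.
Trained networks look in a picture, given as the dict that the camera call returned (one of the last four; its "shot" number tells which), for a name from the list of things; names that differ only in an ending like _2 or _b are one class to them, and where a whole thing is asked for, a point or a joint stands for the part that bears it (a point fixed in the world has none). Each returns a list of dicts, best first, with "confidence" (0 to 1); they miss things now and then, are a little off and sometimes report something else, mostly with a low value. They report only what shows in the picture. A call takes as long as a camera call. They do not tell look-alikes from the thing itself.
- boxes_of(name, picture): "xyz" ([x, y, z] in m, in world coordinates, good to about 4 mm: the middle of the surface that is visible of it).
The state is a dict: "t": time; "joint_pos": joint angles; "joint_velocities": joint speeds; "joint_efforts": joint torques, N m; "position": TCP position; "tcp_rot": TCP orientation; "contact_force": force on the tool from outside, world axes, zero at the start; "wrist_torque": the same for the moment, N m; "width": opening from 0.0 (shut) to 1.0 (fully open); "gripper_force": force on a finger pad.
Only numpy, scipy, OpenCV 4.12 (cv2) and the standard library are available. Lean on these libraries where they do the work, as an engineer would, in place of code of your own. Each camera call takes 0.05 s, during which the arm holds its last target. There are 200 camera calls.

## Working session

There is one attempt and no reset: what is moved stays moved. The work goes in short steps, Python scripts to look and compute and a shell command to move; the robot and the scene stay as the last step left them, time stands still between calls to the robot, and variables do not carry over. Pictures are saved under pics/ and viewed, at most 10 in all, crops included, and the job is handed in when it is done.

```bash
mkdir -p pics
cat > h.py <<'E'
from cell import *
import numpy as np, cv2
def K(p):
    f=p["color"].shape[0]/2/np.tan(np.radians(p["fov_y"])/2)
    return np.array([[f,0,p["cx"]],[0,f,p["cy"]],[0,0,1]])
def ray(p,u,v,z):
    R=cv2.Rodrigues(np.array(p["rvec"]))[0];t=np.array(p["tvec"]).ravel()
    c=-R.T@t; d=R.T@np.linalg.inv(K(p))@np.array([u,v,1.])
    return c+d*(z-c[2])/d[2]
def pix(p,x):
    return cv2.projectPoints(np.array([x],float),np.array(p["rvec"]),np.array(p["tvec"]),K(p),None)[0].ravel()
E
python3 - <<'E'
from h import *
np.set_printoptions(precision=4,suppress=True)
s=read_state();print(s["t"],s["position"],s["tcp_rot"])
for c in ["top","scene"]:
    p=camera(c);cv2.imwrite(f"pics/{c}1.png",p["color"])
    for n in ["supply","rocker_high_end","enable_top","lamptest_top","key_top","pendant","interlock","lens","driver","case"]:
        print(c,n,[(np.round(b["xyz"],3).tolist(),round(b["confidence"],2),np.round(pix(p,b["xyz"])).tolist()) for b in boxes_of(n,p)[:3]])
E
```

```text
0.0 [ 0.1987 -0.4852  0.2305] [ 0.9812  0.1932 -0.0002 -0.0009]
top supply [([0.507, 0.249, 0.066], 0.85, [126.0, 222.0])]
top rocker_high_end [([0.512, 0.256, 0.077], 0.73, [120.0, 219.0]), ([0.505, -0.251, 0.077], 0.58, [394.0, 228.0])]
top enable_top [([0.505, -0.187, 0.076], 0.88, [360.0, 227.0])]
top lamptest_top []
top key_top [([0.756, -0.038, 0.05], 0.9, [281.0, 100.0]), ([0.314, 0.157, 0.052], 0.83, [173.0, 327.0]), ([0.56, -0.021, 0.053], 0.6, [271.0, 197.0])]
top pendant [([0.68, -0.296, 0.039], 0.96, [410.0, 141.0]), ([0.316, 0.152, 0.039], 0.92, [178.0, 325.0]), ([0.328, -0.192, 0.04], 0.73, [358.0, 320.0])]
top interlock [([0.501, -0.211, 0.059], 0.97, [370.0, 229.0])]
top lens [([0.701, 0.121, 0.011], 0.62, [203.0, 130.0]), ([0.559, -0.023, 0.049], 0.17, [272.0, 198.0])]
top driver [([0.749, -0.176, 0.024], 0.56, [348.0, 109.0]), ([0.701, 0.117, 0.008], 0.44, [205.0, 131.0]), ([0.502, -0.212, 0.062], 0.18, [372.0, 229.0])]
top case [([0.357, -0.019, 0.023], 0.87, [269.0, 302.0]), ([0.506, -0.212, 0.06], 0.59, [371.0, 227.0])]
scene supply [([0.517, 0.233, 0.056], 0.77,
[... 169 characters left out ...]
top [([0.503, -0.257, 0.075], 0.56, [203.0, 286.0])]
scene key_top [([0.759, -0.042, 0.059], 0.76, [371.0, 275.0]), ([0.32, 0.16, 0.047], 0.64, [260.0, 133.0]), ([0.331, -0.201, 0.05], 0.63, [165.0, 230.0])]
scene pendant [([0.758, -0.047, 0.04], 0.96, [369.0, 281.0]), ([0.572, -0.04, 0.038], 0.79, [295.0, 234.0]), ([0.336, -0.206, 0.039], 0.76, [166.0, 235.0])]
scene interlock [([0.516, -0.229, 0.057], 0.7, [219.0, 282.0])]
scene lens [([0.71, 0.12, 0.011], 0.58, [382.0, 221.0]), ([0.516, -0.228, 0.056], 0.41, [219.0, 282.0]), ([0.513, 0.252, 0.073], 0.2, [341.0, 135.0])]
scene driver [([0.757, -0.181, 0.02], 0.79, [333.0, 339.0])]
scene case [([0.364, -0.021, 0.025], 0.92, [230.0, 190.0])]
```

View pics/top1.png

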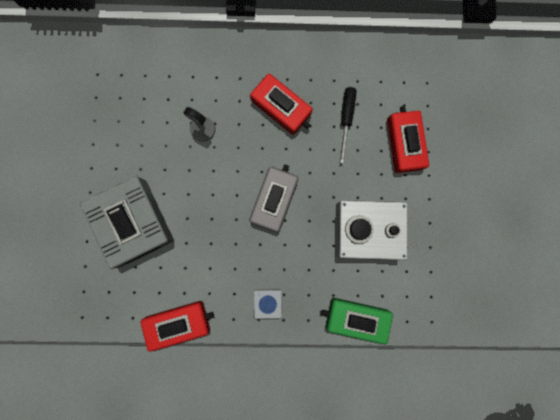

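View pics/scene1.png

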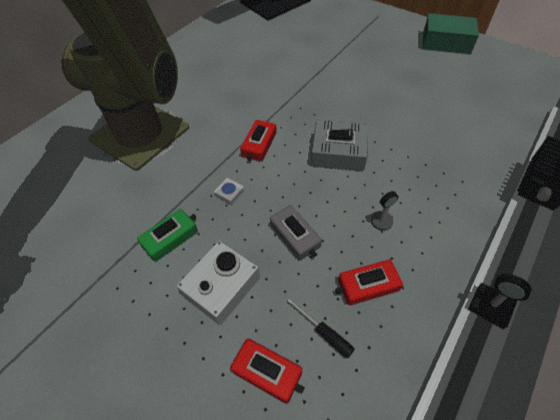

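The grey pendant is at about (272,198) in the top view, the supply at (124,222) and the interlock at (372,229), with the enable button on its left at (360,228). I'll close the fingers and move above the supply.

```bash
python3 -m jog '[[0,0,0,18,45,0,255],[0,0,0,18,45,0,255],[0,0,0,18,45,0,255],[0,0,0,18,45,0,255],[0,0,0,18,45,0,255],[0,0,0,18,45,0,255],[0,0,0,18,45,0,255],[0,0,0,18,45,0,255],[0,0,0,18,45,0,255],[0,0,0,18,45,0,255],[0,0,0,18,45,0,255],[0,0,0,18,45,0,255],[0,0,0,18,45,0,255],[0,0,0,18,45,0,255],[0,0,0,18,45,0,255],[0,0,0,18,45,0,255],[0,0,0,0,0,0,255],[0,0,0,0,0,0,255]]'
python3 - <<'E'
from h import *
s=read_state();print(s["t"],s["position"],s["tcp_rot"],s["contact_force"],s["width"])
p=camera("wrist");cv2.imwrite("pics/w1.png",p["color"])
for n in ["supply","rocker_high_end"]:
    print(n,[(np.round(b["xyz"],3).tolist(),round(b["confidence"],2),np.round(pix(p,b["xyz"])).tolist()) for b in boxes_of(n,p)[:3]])
import pickle;pickle.dump(p,open("w1.pkl","wb"))
E
```

```text
t: 2.9
position: [0.4932, 0.2203, 0.2307]
tcp_rot: [0.979, 0.205, -0.002, -0.006]
contact_force: [-0.1, -0.1, 0.7]
width: 0.004
gripper_force: 0.0
2.9 [0.4931895  0.22033665 0.23070389] [ 0.97868343  0.20527147 -0.002072   -0.00616953] [-0.07739607 -0.10202565  0.71627302] 0.004014201799220531
supply [([0.518, 0.26, 0.059], 0.63, [246.0, 141.0])]
rocker_high_end [([0.51, 0.256, 0.072], 0.94, [245.0, 154.0])]
```

View pics/w1.png

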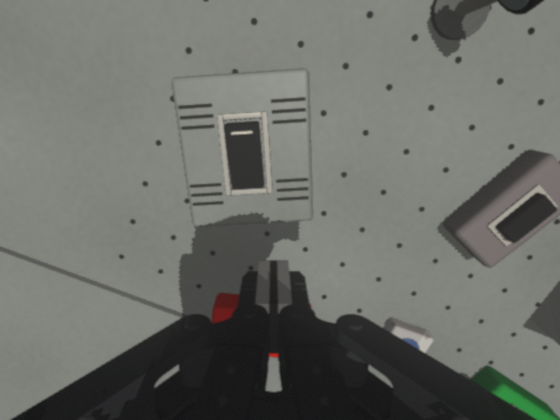

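The light line (raised end) is at (241,132), at the far end of the rocker. The bezel corners are near (218,115), (269,112), (271,191) and (228,195).

Run:
```python
from h import *
import pickle;p=pickle.load(open("w1.pkl","rb"))
c=np.array([ray(p,u,v,.065)[:2] for u,v in [(218,115),(269,112),(271,191),(228,195)]]);m=c.mean(0)
L=ray(p,241,132,.079)[:2]
ax=(c[0]+c[1]-c[2]-c[3])/2;print("len",np.linalg.norm(ax),"yaw",np.degrees(np.arctan2(ax[1],ax[0])));ax/=np.linalg.norm(ax)
print("centre",m,"line",L,"line offset",(L-m)@ax,"target",m+.023*ax)
print("move mm",(m+.023*ax-read_state()["position"][:2])*1000)
```

```text
len 0.0720555409409314 yaw 26.534132595464392
centre [0.50852964 0.25451419] line [0.52724636 0.26592771] line offset 0.021844026780604757 target [0.52910702 0.264789  ]
move mm [36.65217312 45.94319633]
```

```bash
python3 -m jog '[[0,0,0,18,23,-30,255],[0,0,0,18,23,-40,255],[0,0,0,0,0,-40,255],[0,0,0,0,0,-20,255],[0,0,0,0,0,-10,255],[0,0,0,0,0,-5,255],[0,0,0,0,0,-3,255],[0,0,0,0,0,-3,255],[0,0,0,0,0,-3,255],[0,0,0,0,0,-3,255],[0,0,0,0,0,-2,255],[0,0,0,0,0,0,255]]'
```

```text
t: 4.25
position: [0.5357, 0.2553, 0.0731]
tcp_rot: [0.977, 0.215, -0.001, -0.012]
contact_force: [3.4, 1.0, 2.3]
width: 0.004
gripper_force: 1.6
```

```bash
python3 -m jog '[[0,0,0,0,0,15,255],[0,0,0,-3,4,0,255],[0,0,0,-3,4,0,255],[0,0,0,0,2,0,255],[0,0,0,0,0,0,255],[0,0,0,0,0,0,255]]'; python3 -c "
from h import *
s=read_state();print(s['joint_pos'],s['joint_velocities'],s['joint_efforts'],s['contact_force'])
p=camera('wrist');cv2.imwrite('pics/w2.png',p['color'])"
```

```text
t: 4.85
position: [0.5301, 0.2599, 0.0867]
tcp_rot: [0.976, 0.219, -0.004, -0.014]
contact_force: [-1.1, -0.7, -0.1]
width: 0.003
gripper_force: 0.0
[ 0.44048855  0.46418111 -0.22160601  0.88629918  0.02817086  3.14061505] [-0.00344046 -0.00196953  0.00534458  0.00095666 -0.00025106 -0.00127658] [ 6.22118753e-02 -4.89511943e+01  2.25574082e+01  1.36427008e-02
  1.11354541e-01 -1.29096384e-05] [-1.1191596  -0.71503523 -0.1025663 ]
```

View pics/w2.png

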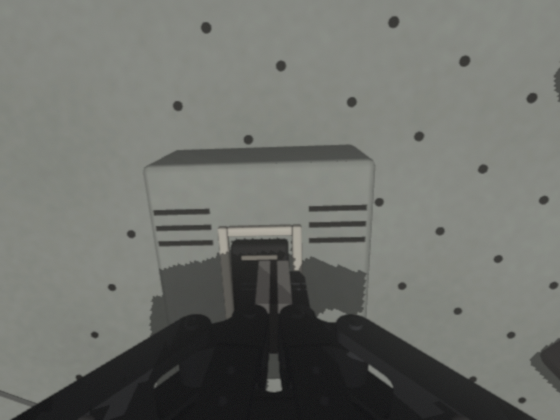

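The fingertips are over the rocker near the line (260,257), a little right of centre. Joint 6 is at its limit, so I'll turn the tool back and press again.

```bash
python3 -m jog '[[0,0,0.15,0,0,5,255],[0,0,0.15,0,0,0,255],[0,0,0.15,0,0,0,255],[0,0,0,0,0,0,255],[0,0,0,0,0,0,255]]'; python3 -c "
from h import *
s=read_state();print(s['joint_pos'])"
```

```text
t: 5.4
position: [0.5305, 0.2599, 0.0921]
tcp_rot: [0.903, 0.43, -0.006, -0.013]
contact_force: [0.2, 0.2, -0.6]
width: 0.001
gripper_force: 0.0
[ 0.44185869  0.46762942 -0.1996614   0.91617132  0.0253181   2.69508671]
```

Target (0.529, 0.264): shift (-1, +4), then press down.

```bash
python3 -m jog '[[0,0,0,-1,4,-6,255],[0,0,0,0,0,-4,255],[0,0,0,0,0,-3,255],[0,0,0,0,0,-3,255],[0,0,0,0,0,-3,255],[0,0,0,0,0,-3,255],[0,0,0,0,0,-1,255],[0,0,0,0,0,0,255]]'
```

```text
t: 6.2
position: [0.5298, 0.2641, 0.072]
tcp_rot: [0.902, 0.431, -0.005, -0.013]
contact_force: [-4.7, -2.9, 16.4]
width: -0.0
gripper_force: 7.6
```

```bash
python3 -m jog '[[0,0,0,0,0,-1,255],[0,0,0,0,0,0,255]]'; python3 -m jog '[[0,0,0,0,0,20,255],[0,0,0,-20,-20,40,255],[0,0,0,-40,-40,40,255],[0,0,0,-40,-40,0,255],[0,0,0,0,0,0,255],[0,0,0,0,0,0,255]]'; python3 -c "
from h import *
print(read_state()['joint_pos'])
p=camera('wrist');c=p['color']
q=camera('top');cv2.imwrite('pics/w3.png',np.vstack([cv2.resize(c[:,:],(560,420)),cv2.resize(q['color'][170:275,70:210],(240,180))[:, :] if 0 else cv2.resize(q['color'][170:275,70:210],(560,180))]))"
```

```text
t: 6.4
position: [0.5298, 0.2641, 0.0719]
tcp_rot: [0.902, 0.431, -0.005, -0.013]
contact_force: [-6.0, -3.1, 21.4]
width: 0.003
gripper_force: 9.9
t: 7.0
position: [0.4441, 0.1789, 0.1573]
tcp_rot: [0.902, 0.43, -0.006, -0.013]
contact_force: [0.8, -0.1, 0.4]
width: -0.001
gripper_force: 0.0
[ 0.36651275  0.23831821 -0.37035639  0.97648362  0.02441245  2.61777747]
```

View pics/w3.png

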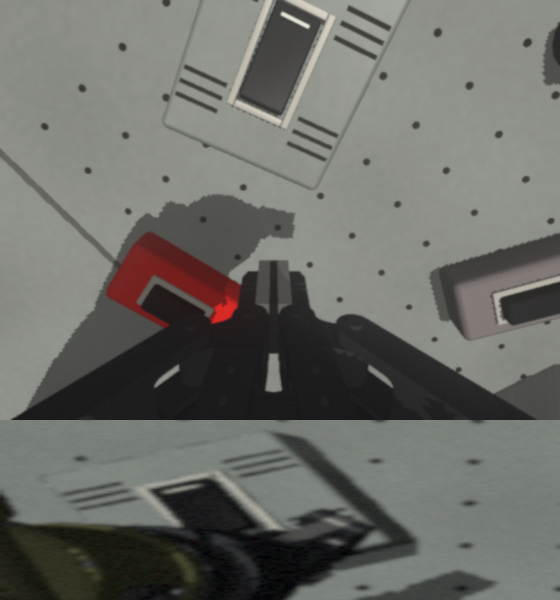

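The rocker has tipped: the near end at (263,107) now stands high, and the line end at (295,18) is low. Next is a look at the enable button.

```bash
python3 -m jog '[[0,0,0,1,-43,3,255],[0,0,0,1,-43,3,255],[0,0,0,1,-43,3,255],[0,0,0,1,-43,3,255],[0,0,0,1,-43,3,255],[0,0,0,1,-43,3,255],[0,0,0,1,-43,3,255],[0,0,0,1,-43,3,255],[0,0,0,1,-43,3,255],[0,0,0,1,-43,3,255],[0,0,0,0,0,0,255],[0,0,0,0,0,0,255]]'; python3 -c "
from h import *
print(read_state()['joint_pos'])
p=camera('wrist');cv2.imwrite('pics/w4.png',p['color'])
import pickle;pickle.dump(p,open('w4.pkl','wb'))
for n in ['enable_top','lamptest_top','key_top']: print(n,[(b['xyz'],b['confidence'],pix(p,b['xyz'])) for b in boxes_of(n,p)[:3]])"
```

```text
t: 8.3
position: [0.4565, -0.2513, 0.1867]
tcp_rot: [0.903, 0.43, -0.006, -0.013]
contact_force: [0.1, 0.4, -0.8]
width: 0.001
gripper_force: 0.0
[-0.50645106  0.29701405 -0.20555084  1.09598116  0.00520723  1.74534379]
enable_top [([0.4999, -0.189, 0.0802], 0.76, array([269.06348971, 100.60283755]))]
lamptest_top [([0.5049, -0.2547, 0.0753], 0.91, array([329.95014636, 167.46434814]))]
key_top [([0.6739, -0.2964, 0.0549], 0.87, array([550.36814915,  61.99684949]))]
```

View pics/w4.png

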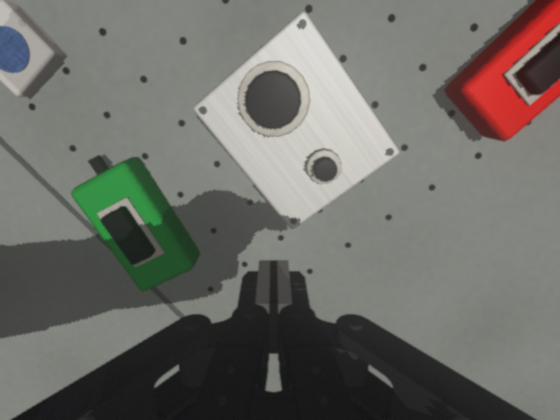

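The enable button is centred at (272,98), matching the detection at (0.501, -0.190). The lamp-test button is at (323,168).

```bash
python3 -m jog '[[0,0,0,15,21,-10,255],[0,0,0,15,21,-20,255],[0,0,0,15,20,-30,255],[0,0,0,0,0,-30,255],[0,0,0,0,0,-10,255],[0,0,0,0,0,-4,255],[0,0,0,0,0,-2,255],[0,0,0,0,0,-2,255],[0,0,0,0,0,-2,255],[0,0,0,0,0,-2,255],[0,0,0,0,0,-2,255],[0,0,0,0,0,0,255],[0,0,0,0,0,0,255]]'
```

```text
t: 9.8
position: [0.5012, -0.1889, 0.0736]
tcp_rot: [0.902, 0.431, -0.006, -0.012]
contact_force: [1.5, -1.2, 3.1]
width: 0.0
gripper_force: 1.4
```

```bash
python3 -m jog '[[0,0,0,0,0,-1,255],[0,0,0,0,0,-1,255],[0,0,0,0,0,-1,255],[0,0,0,0,0,0,255],[0,0,0,0,0,0,255]]'
```

```text
t: 10.3
position: [0.5011, -0.1888, 0.0718]
tcp_rot: [0.902, 0.431, -0.005, -0.012]
contact_force: [-0.7, -0.4, 12.4]
width: -0.001
gripper_force: 6.3
```

```bash
python3 -m jog '[[0,0,0,0,0,-1,255],[0,0,0,0,0,0,255]]';  python3 -m jog '[[0,0,0,0,0,30,255],[0,0,0,0,0,30,255],[0,0,0,3,36,20,255],[0,0,0,3,36,20,255],[0,0,0,3,37,14,255],[0,0,0,0,0,0,255],[0,0,0,0,0,0,255]]'; python3 -c "
from h import *
p=camera('wrist');cv2.imwrite('pics/w5.png',p['color'])
import pickle;pickle.dump(p,open('w5.pkl','wb'))
for n in ['enable_top','key_top']: print(n,[(b['xyz'],b['confidence'],pix(p,b['xyz'])) for b in boxes_of(n,p)[:3]])"
```

```text
t: 10.5
position: [0.5012, -0.1888, 0.0717]
tcp_rot: [0.902, 0.431, -0.005, -0.011]
contact_force: [-2.6, -0.9, 18.7]
width: -0.001
gripper_force: 9.4
t: 11.2
position: [0.5086, -0.0784, 0.1827]
tcp_rot: [0.902, 0.432, -0.007, -0.013]
contact_force: [-0.2, 0.5, -0.3]
width: 0.001
gripper_force: 0.0
enable_top [([0.5013, -0.1879, 0.0698], 0.86, array([349.68094095, 301.4968943 ])), ([0.5596, -0.0255, 0.0502], 0.48, array([286.39435495, 102.97147128]))]
key_top [([0.561, -0.0271, 0.0537], 0.61, array([289.18540123, 103.62679991]))]
```

View pics/w5.png

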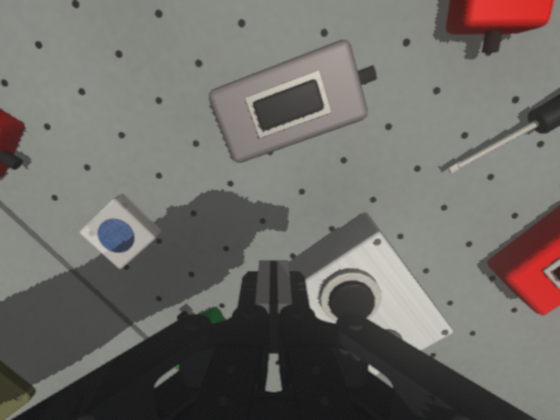

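The grey pendant's key is centred at (289,104), i.e. (0.561, -0.026). Now I'll press it.

```bash
python3 -m jog '[[0,0,0,26,26,-20,255],[0,0,0,26,26,-40,255],[0,0,0,0,0,-40,255],[0,0,0,0,0,-20,255],[0,0,0,0,0,-8,255],[0,0,0,0,0,-3,255],[0,0,0,0,0,-2,255],[0,0,0,0,0,-2,255],[0,0,0,0,0,-2,255],[0,0,0,0,0,-1,255],[0,0,0,0,0,0,255],[0,0,0,0,0,0,255]]'
```

```text
t: 12.55
position: [0.5604, -0.0297, 0.0492]
tcp_rot: [0.902, 0.431, -0.005, -0.012]
contact_force: [0.8, -0.6, 2.7]
width: -0.0
gripper_force: 1.6
```

```bash
python3 -m jog '[[0,0,0,0,0,-1,255],[0,0,0,0,0,-1,255],[0,0,0,0,0,-1,255],[0,0,0,0,0,-1,255],[0,0,0,0,0,0,255],[0,0,0,0,0,0,255]]'; python3 -m jog '[[0,0,0,0,0,-1,255],[0,0,0,0,0,0,255],[0,0,0,0,0,0,255]]'
```

```text
t: 13.15
position: [0.5605, -0.0297, 0.046]
tcp_rot: [0.902, 0.431, -0.005, -0.012]
contact_force: [0.2, -2.9, 11.9]
width: -0.0
gripper_force: 6.3
t: 13.45
position: [0.5605, -0.0298, 0.0458]
tcp_rot: [0.902, 0.431, -0.005, -0.012]
contact_force: [-1.7, -3.5, 19.0]
width: -0.0
gripper_force: 9.2
```

```bash
python3 -c "
from h import *
q=camera('scene');cv2.imwrite('pics/s2.png',cv2.resize(q['color'][90:310,150:430],(784,616))[:600])
s=read_state();print(s['position'],s['contact_force'])"
```

```text
[ 0.56047934 -0.02979195  0.04583083] [-1.5389165  -2.89763401 19.09442449]
```

View pics/s2.png

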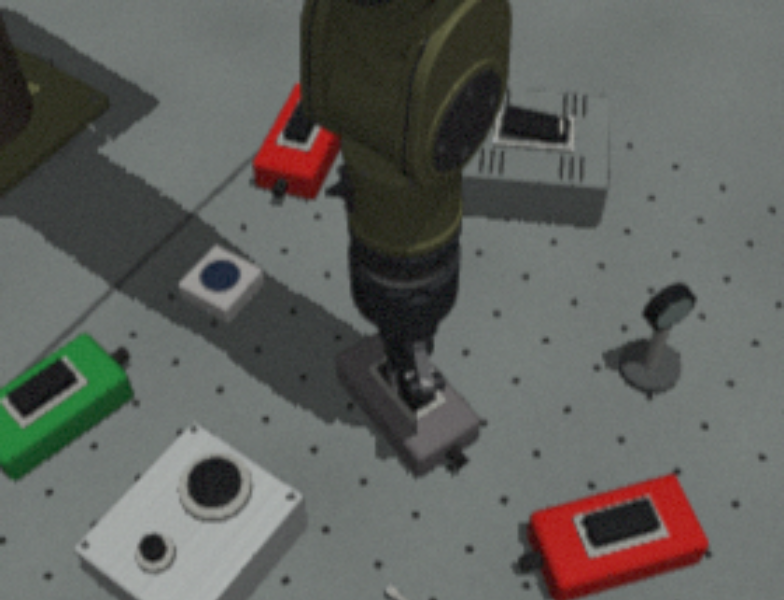

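The rocker's line end (565,128) is low, the enable button (215,482) is down, and the fingers are holding the key at (415,385). Nothing else has moved.

```bash
python3 -c "
from cell import *
print(close_job())"
```

```text
the job is handed in; nothing more can be done
None
```

The rocker is tipped on, the enable button is home, and the shutter key is held fully down at about 19 N; I handed the job in at about 13.5 s of the 42 s allowed, and no verdict came back.

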